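# Load the sugar-stick warmer and start it with its key sequence

## Task

Slide the steel tray along the deck of the warmer, without lifting it, until it rests against the blue back stop with its three amber sugar sticks still in it. Only then start the warmer: press the white key, then the blue key, then the red key, one at a time, each right down for a moment and let it come up again before the next. Leave the yellow key alone and do not knock the red pen, the cup of sticks, the amber jar or the green tape roll out of place.

Things in the scene. Friction and masses are not known exactly. Their poses are not given: they have to be found in the camera images.
- warmer: Table-top warmer, fixed. Origin: on the table under the middle of its steel deck. Own +y (level): the way the tray must slide; +x: towards the side with the keys. Deck 400 mm long (y -200 to 200), top 20 mm above the table, open at the -y end, dark heated patch at the +y end. Blue side rails along y: inner faces at x = -71 and 71 mm, tops 32 mm above the table.
- stop_face (a point): Middle of the face of the blue back stop across the deck's +y end, at deck level: y = 192 mm, x = 0, 20 mm above the table; axes as the warmer's. The stop is 14 mm thick and as wide as the deck, its top 60 mm above the table. The tray comes to rest with its +y end wall against this face, its centre 90 mm before it.
- panel_center (a point): Middle of the top of the level grey key panel on the warmer's +x side (x = 123, y = 0 mm, 40 mm above the table; axes as the warmer's). Panel x = 81 to 165, y = -202 to 206 mm. Four round keys stand on its centre line x = 123 mm at y = -120, -40, 40 and 120 mm; which colour stands where varies.
- tray_center (a point): Centre, half-way up, of the loose open steel tray, 180 long (own y, near the warmer's y) x 130 wide x 36 mm high, walls and floor 4 mm, 0.35 to 0.7 kg. It lies on the deck, 6 mm play to each rail, 65 to 130 mm short of the stop; rim 56 mm, centre 38 mm above the table. It slides under 2 to 6 N on its -y end wall (outer face 90 mm from the centre).
- stick1_center (a point): Centre of one of three amber-brown rigid sugar sticks, 100 x 11 x 11 mm, 20 g, lying loose lengthwise (along its y) on the tray's floor, side by side about 34 mm apart; they may slide about in the tray.
- stick2_center (a point): Centre of one of three amber-brown rigid sugar sticks, 100 x 11 x 11 mm, 20 g, lying loose lengthwise (along its y) on the tray's floor, side by side about 34 mm apart; they may slide about in the tray.
- stick3_center (a point): Centre of one of three amber-brown rigid sugar sticks, 100 x 11 x 11 mm, 20 g, lying loose lengthwise (along its y) on the tray's floor, side by side about 34 mm apart; they may slide about in the tray.
- white_key_top (a point): Centre of the top face of the white round spring key, diameter 36 mm, about 64 mm above the table when up; moves down with the key. Grey collar of 52 mm diameter, 12 mm high, around it (key stands 12 mm proud of the collar).
- white_key (a joint): How far the white key is pressed, m: 0 up, 0.008 right down. The spring takes 1.5 N to start and 5 N right down, and brings the key up again.
- blue_key_top (a point): Centre of the top face of the blue round spring key, diameter 36 mm, about 64 mm above the table when up; moves down with the key. Grey collar of 52 mm diameter, 12 mm high, around it (key stands 12 mm proud of the collar).
- blue_key (a joint): How far the blue key is pressed, m: 0 up, 0.008 right down. The spring takes 1.5 N to start and 5 N right down, and brings the key up again.
- red_key_top (a point): Centre of the top face of the red round spring key, diameter 36 mm, about 64 mm above the table when up; moves down with the key. Grey collar of 52 mm diameter, 12 mm high, around it (key stands 12 mm proud of the collar).
- red_key (a joint): How far the red key is pressed, m: 0 up, 0.008 right down. The spring takes 1.5 N to start and 5 N right down, and brings the key up again.
- yellow_key_top (a point): Centre of the top face of the yellow round spring key, diameter 36 mm, about 64 mm above the table when up; moves down with the key. Grey collar of 52 mm diameter, 12 mm high, around it (key stands 12 mm proud of the collar).
- yellow_key (a joint): How far the yellow key is pressed, m: 0 up, 0.008 right down. The spring takes 1.5 N to start and 5 N right down, and brings the key up again.
- pen: Bystander to leave alone: red melting pen, lying, 155 mm long, 26 mm thick. Origin at its underside.
- cup: Bystander to leave alone: blue cup with wooden sticks, 80 mm diameter, 90 mm high (sticks to 150 mm). Origin at its underside.
- jar: Bystander to leave alone: amber jar with orange cap, 66 mm diameter, 75 mm high. Origin at its underside.
- tape: Bystander to leave alone: green ring (roll), 90 mm diameter, 22 mm high. Origin at its underside.
Things that resemble listed ones, but are neither listed nor needed, are in the scene too. Leave any turquoise look-alike of the part that bears tray_center alone.

How it is judged:
On the way, in this order (a step that is already met when the one before it is completed fails the run):
1. the tray has been slid against the back stop (within 6 mm), all three sticks in it (y of tray_center in the frame of warmer above 0.096 m and x of stick1_center in the frame of tray_center between -0.067 and 0.067 m and y of stick1_center in the frame of tray_center between -0.092 and 0.092 m and z of stick1_center in the frame of tray_center between -0.03 and 0.03 m and x of stick2_center in the frame of tray_center between -0.067 and 0.067 m and y of stick2_center in the frame of tray_center between -0.092 and 0.092 m and z of stick2_center in the frame of tray_center between -0.03 and 0.03 m and x of stick3_center in the frame of tray_center between -0.067 and 0.067 m and y of stick3_center in the frame of tray_center between -0.092 and 0.092 m and z of stick3_center in the frame of tray_center between -0.03 and 0.03 m), for 0.2 s.
2. the white key is pressed down (more than 5 of its 8 mm), the other keys being up (value of joint white_key above 0.005 m and value of joint each of blue_key, red_key, yellow_key below 0.002 m), for 0.1 s.
3. the blue key is pressed down (more than 5 of its 8 mm), the other keys being up (value of joint blue_key above 0.005 m and value of joint each of white_key, red_key, yellow_key below 0.002 m), for 0.1 s.
4. the red key is pressed down (more than 5 of its 8 mm), the other keys being up (value of joint red_key above 0.005 m and value of joint each of white_key, blue_key, yellow_key below 0.002 m), for 0.1 s.
At the end, for the whole second after the job is handed in: The tray stands on the deck within 6 mm of the back stop (its centre beyond y = 96 mm in the warmer's frame and less than 43 mm above the table) with all three sticks in it, and all four keys are up again (less than 2 mm down) (all of step 1 and z of tray_center in the frame of warmer below 0.043 m and value of joint each of white_key, blue_key, red_key, yellow_key below 0.002 m); the robot touches nothing.
It fails at once if a key is pressed before the tray is home (value of joint any of white_key, blue_key, red_key, yellow_key above 0.004 m and not (y of tray_center in the frame of warmer above 0.092 m)).
It fails at once if the yellow key is pressed, or two keys are down at once (more than 3 mm) (value of joint yellow_key above 0.003 m or value of joint each of white_key, blue_key above 0.003 m or value of joint each of white_key, red_key above 0.003 m or value of joint each of blue_key, red_key above 0.003 m).
It fails at once if the tray is lifted more than 15 mm or tipped more than 20 degrees (height (world z) of tray_center above 0.053 m or angle between tray_center's own z axis and vertical above 0.35 rad).
It fails at once if a sugar stick leaves the tray (not ((x of stick1_center in the frame of tray_center between -0.067 and 0.067 m and y of stick1_center in the frame of tray_center between -0.092 and 0.092 m and z of stick1_center in the frame of tray_center between -0.03 and 0.03 m) and (x of stick2_center in the frame of tray_center between -0.067 and 0.067 m and y of stick2_center in the frame of tray_center between -0.092 and 0.092 m and z of stick2_center in the frame of tray_center between -0.03 and 0.03 m) and (x of stick3_center in the frame of tray_center between -0.067 and 0.067 m and y of stick3_center in the frame of tray_center between -0.092 and 0.092 m and z of stick3_center in the frame of tray_center between -0.03 and 0.03 m))).
It fails at once if a bystander is moved more than 30 mm (distance of any of pen, cup, jar, tape from where it was at the start of the episode above 0.03 m).
It also fails if it takes over 51 s, if anything falls off the work surface, if the arm or the gripper's body presses on something with over 40 N, if the wrist force passes 120 N, or if a joint passes its speed limit or range.

## Robot

A 6-joint arm with a two-finger parallel gripper is mounted at the origin on the work surface. World frame = base frame: x ahead of the robot, y to its left, z up, the work surface at z = 0. Lengths are in m, angles in rad, forces in N, time in s.
With the tool pointing down it reaches from about 0.25 to 0.725 m from the base axis. Payload 4 kg.
Tool frame: the origin (TCP) lies between the finger pads; the fingertips stand 11 mm ahead of it and the grasp point (between the pads) lies 8 mm behind it (bot.tip_extent is the distance from the TCP to the fingertips, in m); z points along the fingers, y is the line along which they close (so a half turn about z gives the same grasp; the last joint's range is limited). The gripper opens to 85 mm and grips with 20 to 120 N. Pads are 22 mm wide; open, the fingers measure 114 mm over their backs; the gripper's body (76 mm by 85 mm) begins 54 mm behind the grasp point. The pads swing forward as they close: fully open they stand 13 mm farther back than shut.
Start: joints at [1.287, 0.241, 0.005, 1.335, 0, 1.571], TCP at [0.14, 0.48, 0.242] pointing down, gripper open.
Joint ranges: [-2.72, 2.72], [-1.05, 1.87], [-1.09, 1.28], [-1.99, 2.15], [-1.42, 1.44], [-3.14, 3.14]. Speed limits (rad/s): [2.79, 2.79, 3.14, 3.14, 3.14, 3.14].

## Interface

Orientations are given as a unit quaternion [x, y, z, w].
In Python, from workcell import bot gives the robot as it stands. The module is installed in compiled form; this text tells all that it offers.
- The arm moves only by the tool drive_tool, never from a script. Its argument "rows" is a list of rows, each an object of numbers: "dx", "dy", "dz": the shift along the tool's x, y, z in units of 50 mm (1.0 is 50 mm); "wx", "wy", "wz": the turn, a rotation vector about the tool's x, y, z in units of 5 degrees (1.0 is 5 degrees); "hand": the finger opening in mm, from 0 to 85.4. A call has 1 to 20 rows; each row is the pose to reach, as a shift and turn from the pose commanded when the call began, along the tool's axes at that moment; what a row does not reach only later rows make up. A row lasts 1/10 s, in which the tool goes at most 50 mm and 8.59 degrees, less where a joint would pass 70% of its speed; a pose out of reach is approached as far as the arm can. A call with a gripper value outside its range is refused whole. The fingers move at their own pace and stop on an object; the grip force is fixed at half the most. Time passes only in rows, so rows that repeat a pose let the fingers close. It gives the time, the measured TCP pose, the force, the opening and the grip force at its end, in the units of the state.
- bot.get_obs(): the state, without advancing time (a new reading comes with each control period).
- bot.camera(name): name is "scene" or "top" or "wrist"; returns the picture (420x560x3 uint8, red, green, blue); there is no depth.
- bot.get_calibration(name): a dict with "vfov" (degrees; the focal length in pixels is half the picture's height over the tangent of half this angle, whatever the lens; pixels are square), "cx", "cy" (the principal point, pixels), "k1" (the pictures are not rectified: a ray, as slopes to the right and down, at radius r is drawn at 1 + k1 r^2 times it, then the intrinsics apply), "origin" and "rotation" of the camera in the world; the wrist camera has in their place "mount" (4x4, takes a point from camera to tool coordinates, whose origin is the TCP and whose axes are the flange's). Camera axes: x right, y up, looking along -z (the intrinsics and any distortion apply to the point x, -y, -z); pixel columns grow to the right and rows downward; lengths in m; the calibration is good to about 2 mm. A picture is of the moment at which its call begins: read the wrist's pose just before it. get_calibration takes no time and is no camera call.
- bot.job_done(): hands the job in; it is judged then, once.
Trained networks look in the newest picture that a camera, given by its name, has taken for a name from the list of things; names that differ only in an ending like _2 or _b are one class to them, and where a whole thing is asked for, a point or a joint stands for the part that bears it (a point fixed in the world has none). Each returns a list of dicts, best first, with "score" (0 to 1); they miss things now and then, are a little off and sometimes report something else, mostly with a low value. They report only what shows in the picture. A call takes as long as a camera call. They do not tell look-alikes from the thing itself.
- bot.look_for(camera, thing): "extent" ([centre column, centre row, width, height] in pixels, round what is visible of it).
- bot.outline_of(camera, thing): "region" (420x560 bool, what is visible of it) and "extent" ([centre column, centre row, width, height] in pixels, round what is visible of it).
The state is a dict: "clock": time; "joint_pos": joint angles; "joint_vel": joint speeds; "tau": joint torques, N m; "eef_pos": TCP position; "tool_rot": TCP orientation; "ft_force": force on the tool from outside, world axes, zero at the start; "ft_torque": the same for the moment, N m; "grip_width": finger opening in m; "grasp_force": force on a finger pad.
Only numpy, scipy, OpenCV 4.12 (cv2) and the standard library are available. Lean on these libraries where they do the work, as an engineer would, in place of code of your own. Each camera call takes 0.05 s, during which the arm holds its last target. There are 200 camera calls.

## Working session

There is one attempt and no reset: what is moved stays moved. The work goes in short steps, Python scripts to look and compute and a tool call to move; the robot and the scene stay as the last step left them, time stands still between calls to the robot, and variables do not carry over. Pictures are saved under pics/ and viewed, at most 10 in all, crops included, and the job is handed in when it is done.

Besides the shell and the picture viewer there is one more tool, called by a JSON object that holds its "api" and its "payload", one argument or row to a line. drive_tool: Moves the arm, as the interface text tells. Its arguments: {"type":"object","properties":{"rows":{"type":"array","items":{"type":"object","properties":{"dx":{"type":"number"},"dy":{"type":"number"},"dz":{"type":"number"},"wx":{"type":"number"},"wy":{"type":"number"},"wz":{"type":"number"},"hand":{"type":"number"}}}}},"required":["rows"]}

```bash
mkdir -p pics
cat > h.py <<'E'
import numpy as np, cv2
from workcell import bot
from scipy.spatial.transform import Rotation as R
def cam(name):
    c=bot.get_calibration(name); f=210/np.tan(np.radians(c['vfov']/2))
    if 'mount' in c:
        o=bot.get_obs(); T=np.eye(4); T[:3,:3]=R.from_quat(o['tool_rot']).as_matrix(); T[:3,3]=o['eef_pos']
        M=T@np.array(c['mount']); return c,f,M[:3,3],M[:3,:3]
    return c,f,np.array(c['origin']),np.array(c['rotation'])
def ray(C,u,v,z):
    c,f,o,Rm=C; d=np.array([(u-c['cx'])/f,(v-c['cy'])/f]); s=d.copy()
    for _ in range(20): s=d/(1+c['k1']*(s@s))
    w=Rm@np.array([s[0],-s[1],-1]); return o+w*(z-o[2])/w[2]
def snap(name,fn):
    C=cam(name); im=bot.camera(name); cv2.imwrite('pics/'+fn,im[:,:,::-1]); return C,im
E
python3 - <<'E'
from h import *
Z=dict(tray_center=.056,white_key_top=.064,blue_key_top=.064,red_key_top=.064,yellow_key_top=.064,pen=.013,cup=.09,jar=.075,tape=.022,warmer=.02,stick1_center=.03)
for n in ('top','scene'):
    C,im=snap(n,n+'0.png')
    print(n,C[2].round(3))
    for t,z in Z.items():
        for d in bot.look_for(n,t)[:4]:
            e=d['extent']; print(t,round(d['score'],2),np.round(e),ray(C,e[0],e[1],z).round(3))
print(bot.get_obs()['tool_rot'],bot.get_obs()['clock'])
E
```

```text
top [0.309 0.065 1.639]Traceback (most recent call last):
  File "<stdin>", line 8, in <module>
  File "h.py", line 13, in ray
    w=Rm@np.array([s[0],-s[1],-1]); return o+w*(z-o[2])/w[2]
      ~~^~~~~~~~~~~~~~~~~~~~~~~~~~
ValueError: matmul: Input operand 1 has a mismatch in its core dimension 0, with gufunc signature (n?,k),(k,m?)->(n?,m?) (size 3 is different from 4)
```

View pics/top0.png

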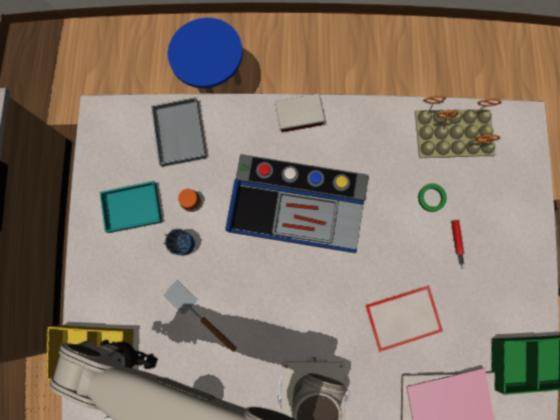

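The top picture shows the warmer at about (300,205), with the steel tray on its deck at (307,217). The stop is at the left end (235,208). The keys are red (264,169), white (290,174), blue (316,178) and yellow (342,182). Two other trays, turquoise at (131,206) and loose grey at (180,132), are look-alikes. The tray I want is the one on the deck with the sticks in it. The calibration rotation is a quaternion, so I'll fix the helper.

```bash
sed -i "s/np.array(c\['rotation'\])$/(lambda q: R.from_quat(q).as_matrix() if q.size==4 else q)(np.array(c['rotation']))/" h.py
python3 - <<'E'
from h import *
Z=dict(tray_center=.056,white_key_top=.064,blue_key_top=.064,red_key_top=.064,yellow_key_top=.064,pen=.013,cup=.09,jar=.075,tape=.022,warmer=.02,stick1_center=.03)
for n in ('top','scene'):
    C,im=snap(n,n+'0.png')
    print(n,C[2].round(3))
    for t,z in Z.items():
        for d in bot.look_for(n,t)[:4]:
            e=d['extent']; print(t,round(d['score'],2),np.round(e),ray(C,e[0],e[1],z).round(3))
    if n=='top': cv2.imwrite('pics/crop0.png',cv2.resize(im[140:265,210:385,::-1],None,fx=4.5,fy=4.5,interpolation=2))
print(bot.get_obs()['tool_rot'],bot.get_obs()['clock'],bot.get_calibration('wrist'))
E
```

```text
top [0.309 0.065 1.639]
tray_center 0.97 [130. 208.  63.  48.] [0.554 0.57  0.056]
tray_center 0.84 [306. 219.  66.  52.] [0.526 0.027 0.056]
white_key_top 0.66 [290. 175.  14.   9.] [0.659 0.078 0.064]
red_key_top 0.4 [263. 170.  10.   8.] [0.675 0.158 0.064]
yellow_key_top 0.68 [341. 181.  11.  12.] [ 0.643 -0.081  0.064]
yellow_key_top 0.19 [264. 171.  12.   9.] [0.671 0.155 0.064]
pen 0.19 [294. 204. 142. 100.] [0.578 0.062 0.013]
cup 0.64 [181. 242.  33.  25.] [0.449 0.398 0.09 ]
jar 0.84 [192. 200.  28.  26.] [0.577 0.371 0.075]
tape 0.6 [432. 198.  30.  30.] [ 0.601 -0.374  0.022]
warmer 0.72 [296. 203. 145.  94.] [0.58  0.055 0.02 ]
stick1_center 0.42 [298. 228.  27.   7.] [0.501 0.051 0.03 ]
stick1_center 0.4 [290. 173.  12.  13.] [0.673 0.076 0.03 ]
scene [0.977 0.675 0.955]
tray_center 0.93 [410. 373. 102.  94.] [0.575 0.591 0.056]
tray_center 0.82 [281. 210.  65.  68.] [0.549 0.061 0.056]
tray_center 0.58 [239. 211.  12.  10.] [ 0.65  -0.001  0.056]
white_key_top 0.45 [249. 234.   8.  10.] [0.672 0.088 0.064]
blue_key_top 0.51 [238. 212.  15.   9.] [0.658 0.004 0.064]
blu
[... 612 characters left out ...]
0.3 [197. 147.  25.  20.] [ 0.613 -0.353  0.02 ]
stick1_center 0.68 [232. 193.  14.   7.] [ 0.624 -0.095  0.03 ]
stick1_center 0.58 [293. 208.  18.  22.] [0.503 0.057 0.03 ]
[ 1.41436116e-01  9.89947385e-01 -1.94515711e-05 -2.40963917e-06] 1.3 {'vfov': 61.6049220502988, 'cx': 283.9027198186937, 'cy': 207.57697577938697, 'k1': -0.01989751037992702, 'mount': array([[ 1.40892813e-03,  9.45753066e-01,  3.24883290e-01,
         8.39420161e-02],
       [ 9.99998391e-01, -1.69316205e-03,  5.92173695e-04,
        -4.02933455e-04],
       [ 1.11013014e-03,  3.24881933e-01, -9.45753931e-01,
        -1.31573232e-01],
       [ 0.00000000e+00,  0.00000000e+00,  0.00000000e+00,
         1.00000000e+00]])}
```

View pics/crop0.png

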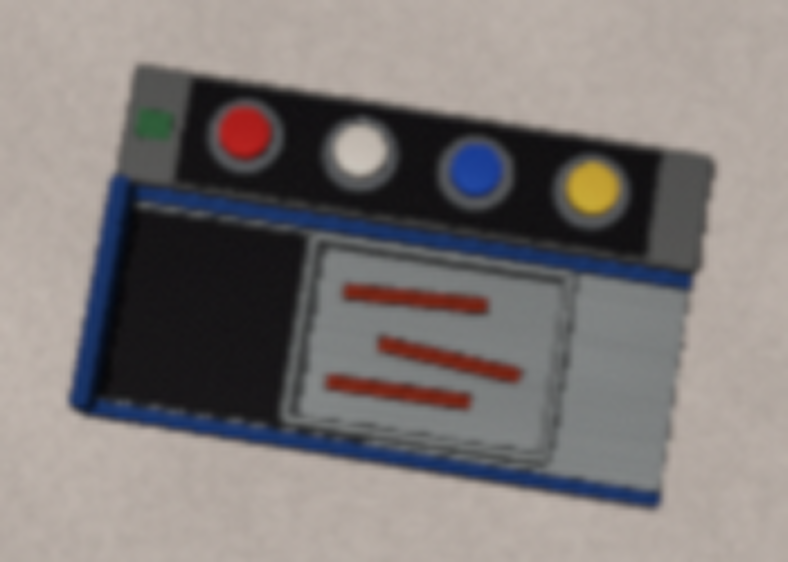

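The crop shows the steel tray with three sticks at crop (430,350), a 65-130 mm gap on its left to the blue stop at (100,300), and the keys red (244,132), white (359,149), blue (475,168) and yellow (593,187). I'll fit the warmer pose from the key centres and check it against the stop and tray corners.

```bash
cat > fit.py <<'E'
from h import *
C=cam('top')
def W(p,z): return ray(C,p[0]/4.5+210,p[1]/4.5+140,z)[:2]
K={'red':(244,132),'white':(359,149),'blue':(475,168),'yellow':(593,187)}
loc={'red':120,'white':40,'blue':-40,'yellow':-120}
P=np.array([W(v,.064) for v in K.values()]); ys=np.array([loc[k] for k in K])/1000
B=np.polyfit(ys,P,1); d=B[0]; print('scale',np.linalg.norm(d)); ey=d/np.linalg.norm(d); ex=np.array([ey[1],-ey[0]])
O=P.mean(0)-.123*ex
def inv(p): return np.array([(p-O)@ex,(p-O)@ey])
E
python3 - <<'E'
from fit import *
print('keys',P.round(4),'ey',ey.round(4),'yaw',np.degrees(np.arctan2(-ey[0],ey[1])),'O',O.round(4))
for n,p,z in [('stop tl',(115,177),.06),('stop bl',(73,407),.06),('tray',(309,237),.056),('tray',(578,275),.056),('tray',(550,465),.056),('tray',(284,420),.056),('deckend',(660,503),.032)]: print(n,(inv(W(p,z))*1000).round(1))
from workcell import bot
print(bot.get_obs()['clock'],bot.get_obs()['joint_pos'])
E
```

```text
scale 0.9997604849343021
keys [[ 0.6766  0.1552]
 [ 0.6656  0.0768]
 [ 0.6534 -0.002 ]
 [ 0.6412 -0.0821]] ey [0.1483 0.9889] yaw -8.527393350671566 O [0.5376 0.0552]
stop tl [ 78.7 201.5]
stop bl [-80.9 201.4]
tray [59.5 64.3]
tray [  62.8 -119.6]
tray [ -67.6 -120. ]
tray [-66.1  60.4]
deckend [ -79.  -199.1]
1.3 [ 1.28700023e+00  2.40601395e-01  4.98157262e-03  1.33521570e+00
 -7.30386312e-07  1.57082416e+00]
```

{"api": "drive_tool", "payload": {
  "rows": [
    {"dx": -10.45, "dy": -9.1, "dz": 0.84, "wz": 16.5, "hand": 50},
    {"dx": -10.45, "dy": -9.1, "dz": 0.84, "wz": 16.5, "hand": 50},
    {"dx": -10.45, "dy": -9.1, "dz": 0.84, "wz": 16.5, "hand": 50},
    {"dx": -10.45, "dy": -9.1, "dz": 0.84, "wz": 16.5, "hand": 50},
    {"dx": -10.45, "dy": -9.1, "dz": 0.84, "wz": 16.5, "hand": 50},
    {"dx": -10.45, "dy": -9.1, "dz": 0.84, "wz": 16.5, "hand": 50},
    {"dx": -10.45, "dy": -9.1, "dz": 0.84, "wz": 16.5, "hand": 50},
    {"dx": -10.45, "dy": -9.1, "dz": 0.84, "wz": 16.5, "hand": 50},
    {"dx": -10.45, "dy": -9.1, "dz": 0.84, "wz": 16.5, "hand": 50},
    {"dx": -10.45, "dy": -9.1, "dz": 0.84, "wz": 16.5, "hand": 50},
    {"dx": -10.45, "dy": -9.1, "dz": 0.84, "wz": 16.5, "hand": 50},
    {"dx": -10.45, "dy": -9.1, "dz": 0.84, "wz": 16.5, "hand": 50},
    {"dx": -10.45, "dy": -9.1, "dz": 0.84, "wz": 16.5, "hand": 50},
    {"dx": -10.45, "dy": -9.1, "dz": 0.84, "wz": 16.5, "hand": 50},
    {"dx": -10.45, "dy": -9.1, "dz": 0.84, "wz": 16.5, "hand": 50},
    {"dx": -10.45, "dy": -9.1, "dz": 0.84, "wz": 16.5, "hand": 50},
    {"dx": -10.45, "dy": -9.1, "dz": 0.84, "wz": 16.5, "hand": 50},
    {"dx": -10.45, "dy": -9.1, "dz": 0.84, "wz": 16.5, "hand": 50}
  ]
}}

```text
invalid input at $.rows[0]: expected keys dx, dy, dz, wx, wy, wz, hand
```

Run:
```python
from h import *
C,im=snap('wrist','w1.png'); o=bot.get_obs(); print(o['eef_pos'],o['tool_rot'],o['joint_pos'].round(2) if hasattr(o['joint_pos'],'round') else o['joint_pos'],o['clock'],o['ft_force'])
M=R.from_quat(o['tool_rot']).as_matrix(); print(M[:,:2].round(4))
```

```text
[0.14001038 0.47998145 0.24227121] [ 1.41430777e-01  9.89948147e-01 -3.46738635e-05 -5.26815949e-06] [1.29 0.24 0.   1.34 0.   1.57] 1.35 [0.13110012 0.11448295 0.51401397]
[[-9.6e-01  2.8e-01]
 [ 2.8e-01  9.6e-01]
 [ 0.0e+00 -1.0e-04]]
```

View pics/w1.png

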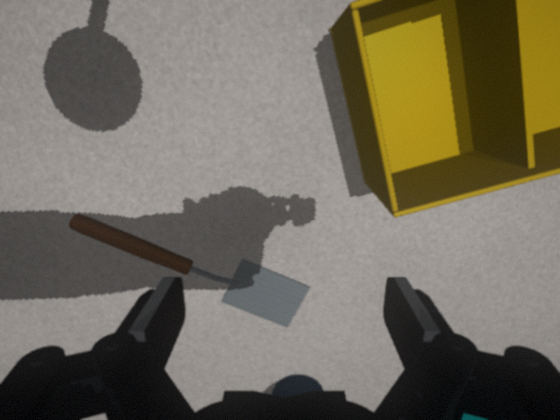

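The arm did not move because every row needs all the keys. The wrist view shows the start area: the yellow box at (440,100), the spatula, and the open fingers.

{"api": "drive_tool", "payload": {
  "rows": [
    {"dx": -10.45, "dy": -9.1, "dz": 0.84, "wx": 0, "wy": 0, "wz": 16.5, "hand": 50},
    {"dx": -10.45, "dy": -9.1, "dz": 0.84, "wx": 0, "wy": 0, "wz": 16.5, "hand": 50},
    {"dx": -10.45, "dy": -9.1, "dz": 0.84, "wx": 0, "wy": 0, "wz": 16.5, "hand": 50},
    {"dx": -10.45, "dy": -9.1, "dz": 0.84, "wx": 0, "wy": 0, "wz": 16.5, "hand": 50},
    {"dx": -10.45, "dy": -9.1, "dz": 0.84, "wx": 0, "wy": 0, "wz": 16.5, "hand": 50},
    {"dx": -10.45, "dy": -9.1, "dz": 0.84, "wx": 0, "wy": 0, "wz": 16.5, "hand": 50},
    {"dx": -10.45, "dy": -9.1, "dz": 0.84, "wx": 0, "wy": 0, "wz": 16.5, "hand": 50},
    {"dx": -10.45, "dy": -9.1, "dz": 0.84, "wx": 0, "wy": 0, "wz": 16.5, "hand": 50},
    {"dx": -10.45, "dy": -9.1, "dz": 0.84, "wx": 0, "wy": 0, "wz": 16.5, "hand": 50},
    {"dx": -10.45, "dy": -9.1, "dz": 0.84, "wx": 0, "wy": 0, "wz": 16.5, "hand": 50},
    {"dx": -10.45, "dy": -9.1, "dz": 0.84, "wx": 0, "wy": 0, "wz": 16.5, "hand": 50},
    {"dx": -10.45, "dy": -9.1, "dz": 0.84, "wx": 0, "wy": 0, "wz": 16.5, "hand": 50},
    {"dx": -10.45, "dy": -9.1, "dz": 0.84, "wx": 0, "wy": 0, "wz": 16.5, "hand": 50},
    {"dx": -10.45, "dy": -9.1, "dz": 0.84, "wx": 0, "wy": 0, "wz": 16.5, "hand": 50},
    {"dx": -10.45, "dy": -9.1, "dz": 0.84, "wx": 0, "wy": 0, "wz": 16.5, "hand": 50},
    {"dx": -10.45, "dy": -9.1, "dz": 0.84, "wx": 0, "wy": 0, "wz": 16.5, "hand": 50},
    {"dx": -10.45, "dy": -9.1, "dz": 0.84, "wx": 0, "wy": 0, "wz": 16.5, "hand": 50},
    {"dx": -10.45, "dy": -9.1, "dz": 0.84, "wx": 0, "wy": 0, "wz": 16.5, "hand": 50}
  ]
}}

```text
clock: 3.15
eef_pos: [0.5136, -0.1019, 0.2006]
tool_rot: [0.758, 0.652, 0.0, -0.0]
ft_force: [0.8, 0.4, -0.6]
grip_width: 0.0502
grasp_force: 0.0
```

Run:
```python
from h import *
C,im=snap('wrist','w2.png'); o=bot.get_obs(); print(o['eef_pos'],o['tool_rot'],o['joint_pos'].round(2),o['clock'],o['ft_force'])
M=R.from_quat(o['tool_rot']).as_matrix(); print(M[:,:2].round(4))
```

```text
[ 0.51375037 -0.10187153  0.20074578] [7.58437218e-01 6.51746088e-01 1.36273718e-04 7.35178893e-05] [-0.2   0.31 -0.01  1.25  0.    1.53] 3.2 [-0.20833522 -0.59783064  0.36554331]
[[ 1.505e-01  9.886e-01]
 [ 9.886e-01 -1.505e-01]
 [ 1.000e-04  3.000e-04]]
```

View pics/w2.png

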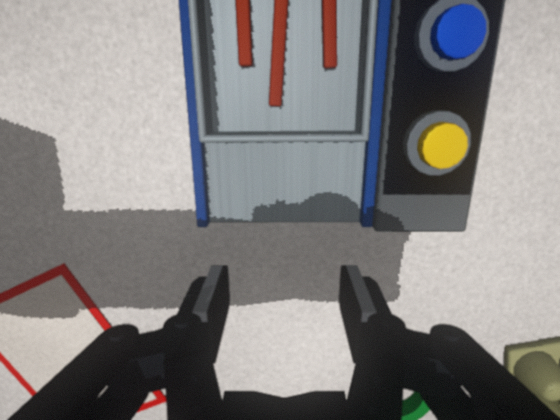

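The wrist view shows the tray's -y wall at row ~140 (columns 205-368), yellow at (444,146) and blue at (460,31). The fingers are centred on the deck.

Run:
```python
from fit import *
C2=cam('wrist')
for n,p,z in [('yellow',(444,146),.064),('blue',(460,31),.064),('trayL',(205,142),.056),('trayR',(368,140),.056),('deckL',(208,220),.02),('deckR',(362,222),.02)]:
    w=ray(C2,*p,z); print(n,w.round(4),(inv(w[:2])*1000).round(1))
print((inv(bot.get_obs()['eef_pos'][:2])*1000).round(1),bot.tip_extent)
```

```text
scale 0.9997604849343021
yellow [ 0.6406 -0.0799  0.064 ] [ 121.9 -118.4]
blue [ 0.6523 -0.001   0.064 ] [121.8 -38.6]
trayL [ 0.459  -0.0508  0.056 ] [ -61.9 -116.5]
trayR [ 0.585  -0.0682  0.056 ] [  65.3 -115.1]
deckL [ 0.4369 -0.1274  0.02  ] [ -72.5 -195.5]
deckR [ 0.5814 -0.1513  0.02  ] [  74.  -197.7]
[  -0.3 -158.9] 0.011
```

{"api": "drive_tool", "payload": {
  "rows": [
    {"dx": 0, "dy": 0, "dz": 0.8, "wx": 0, "wy": 0, "wz": 0, "hand": 50},
    {"dx": 0, "dy": 0, "dz": 1.6, "wx": 0, "wy": 0, "wz": 0, "hand": 50},
    {"dx": 0, "dy": 0, "dz": 2.3, "wx": 0, "wy": 0, "wz": 0, "hand": 50},
    {"dx": 0, "dy": 0, "dz": 2.8, "wx": 0, "wy": 0, "wz": 0, "hand": 50},
    {"dx": 0, "dy": 0, "dz": 3.1, "wx": 0, "wy": 0, "wz": 0, "hand": 50},
    {"dx": 0.2, "dy": 0, "dz": 3.1, "wx": 0, "wy": 0, "wz": 0, "hand": 50},
    {"dx": 0.4, "dy": 0, "dz": 3.1, "wx": 0, "wy": 0, "wz": 0, "hand": 50},
    {"dx": 0.5, "dy": 0, "dz": 3.1, "wx": 0, "wy": 0, "wz": 0, "hand": 50},
    {"dx": 0.58, "dy": 0, "dz": 3.1, "wx": 0, "wy": 0, "wz": 0, "hand": 50},
    {"dx": 0.66, "dy": 0, "dz": 3.1, "wx": 0, "wy": 0, "wz": 0, "hand": 50},
    {"dx": 0.74, "dy": 0, "dz": 3.1, "wx": 0, "wy": 0, "wz": 0, "hand": 50},
    {"dx": 0.84, "dy": 0, "dz": 3.1, "wx": 0, "wy": 0, "wz": 0, "hand": 50},
    {"dx": 0.94, "dy": 0, "dz": 3.1, "wx": 0, "wy": 0, "wz": 0, "hand": 50},
    {"dx": 1.04, "dy": 0, "dz": 3.1, "wx": 0, "wy": 0, "wz": 0, "hand": 50}
  ]
}}

```text
clock: 4.6
eef_pos: [0.5224, -0.0518, 0.0455]
tool_rot: [0.759, 0.651, 0.0, 0.0]
ft_force: [-0.0, -3.3, 2.4]
grip_width: 0.0497
grasp_force: 1.6
```

Run:
```python
from fit import *
snap('wrist','w3.png'); o=bot.get_obs(); print(o['eef_pos'],(inv(o['eef_pos'][:2])*1000).round(1),o['ft_force'],o['clock'])
```

```text
scale 0.9997604849343021
[ 0.52249138 -0.0508435   0.04544741] [   0.8 -107.1] [ 0.56926149 -0.86101317  1.73744314] 4.65
```

View pics/w3.png

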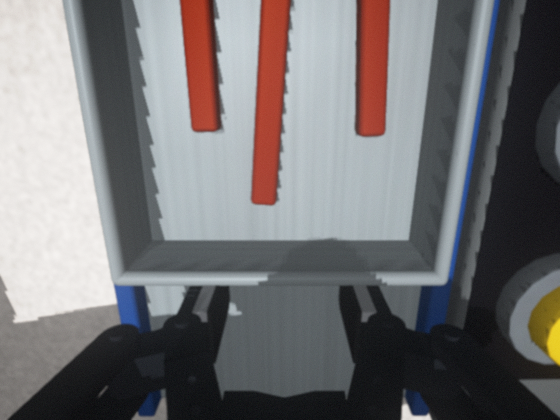

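The wrist view shows both fingertips against the tray's -y wall (row ~278) and the three sticks inside. I'll continue the push.

{"api": "drive_tool", "payload": {
  "rows": [
    {"dx": 0.08, "dy": 0, "dz": 0, "wx": 0, "wy": 0, "wz": 0, "hand": 50},
    {"dx": 0.2, "dy": 0, "dz": 0, "wx": 0, "wy": 0, "wz": 0, "hand": 50},
    {"dx": 0.32, "dy": 0, "dz": 0, "wx": 0, "wy": 0, "wz": 0, "hand": 50},
    {"dx": 0.44, "dy": 0, "dz": 0, "wx": 0, "wy": 0, "wz": 0, "hand": 50},
    {"dx": 0.56, "dy": 0, "dz": 0, "wx": 0, "wy": 0, "wz": 0, "hand": 50},
    {"dx": 0.68, "dy": 0, "dz": 0, "wx": 0, "wy": 0, "wz": 0, "hand": 50},
    {"dx": 0.8, "dy": 0, "dz": 0, "wx": 0, "wy": 0, "wz": 0, "hand": 50},
    {"dx": 0.92, "dy": 0, "dz": 0, "wx": 0, "wy": 0, "wz": 0, "hand": 50},
    {"dx": 1.04, "dy": 0, "dz": 0, "wx": 0, "wy": 0, "wz": 0, "hand": 50},
    {"dx": 1.16, "dy": 0, "dz": 0, "wx": 0, "wy": 0, "wz": 0, "hand": 50},
    {"dx": 1.28, "dy": 0, "dz": 0, "wx": 0, "wy": 0, "wz": 0, "hand": 50},
    {"dx": 1.4, "dy": 0, "dz": 0, "wx": 0, "wy": 0, "wz": 0, "hand": 50},
    {"dx": 1.52, "dy": 0, "dz": 0, "wx": 0, "wy": 0, "wz": 0, "hand": 50},
    {"dx": 1.64, "dy": 0, "dz": 0, "wx": 0, "wy": 0, "wz": 0, "hand": 50},
    {"dx": 1.76, "dy": 0, "dz": 0, "wx": 0, "wy": 0, "wz": 0, "hand": 50},
    {"dx": 1.86, "dy": 0, "dz": 0, "wx": 0, "wy": 0, "wz": 0, "hand": 50},
    {"dx": 1.94, "dy": 0, "dz": 0, "wx": 0, "wy": 0, "wz": 0, "hand": 50},
    {"dx": 2.0, "dy": 0, "dz": 0, "wx": 0, "wy": 0, "wz": 0, "hand": 50},
    {"dx": 2.04, "dy": 0, "dz": 0, "wx": 0, "wy": 0, "wz": 0, "hand": 50}
  ]
}}

```text
clock: 6.55
eef_pos: [0.5377, 0.0493, 0.0453]
tool_rot: [0.759, 0.651, -0.0, -0.0]
ft_force: [-1.3, -3.1, 1.4]
grip_width: 0.0498
grasp_force: 1.6
```

{"api": "drive_tool", "payload": {
  "rows": [
    {"dx": 0.03, "dy": 0, "dz": 0, "wx": 0, "wy": 0, "wz": 0, "hand": 50},
    {"dx": 0.06, "dy": 0, "dz": 0, "wx": 0, "wy": 0, "wz": 0, "hand": 50},
    {"dx": 0.09, "dy": 0, "dz": 0, "wx": 0, "wy": 0, "wz": 0, "hand": 50}
  ]
}}

```text
clock: 6.85
eef_pos: [0.5383, 0.0535, 0.0453]
tool_rot: [0.759, 0.651, -0.0, -0.0]
ft_force: [-0.8, -2.2, 2.5]
grip_width: 0.0498
grasp_force: 1.6
```

Run:
```python
from fit import *
o=bot.get_obs(); print(o['eef_pos'],(inv(o['eef_pos'][:2])*1000).round(1),o['ft_force'],o['clock'])
```

```text
scale 0.9997604849343021
[0.53830681 0.05354482 0.04527171] [ 1.  -1.6] [-0.78072708 -2.16005716  2.46157899] 6.85
```

{"api": "drive_tool", "payload": {
  "rows": [
    {"dx": 0.03, "dy": 0, "dz": 0, "wx": 0, "wy": 0, "wz": 0, "hand": 50},
    {"dx": 0.06, "dy": 0, "dz": 0, "wx": 0, "wy": 0, "wz": 0, "hand": 50}
  ]
}}

```text
clock: 7.05
eef_pos: [0.5388, 0.0566, 0.0453]
tool_rot: [0.759, 0.651, -0.0, -0.0]
ft_force: [-0.5, -3.2, 0.8]
grip_width: 0.0499
grasp_force: 1.5
```

{"api": "drive_tool", "payload": {
  "rows": [
    {"dx": 0.03, "dy": 0, "dz": 0, "wx": 0, "wy": 0, "wz": 0, "hand": 50},
    {"dx": 0.05, "dy": 0, "dz": 0, "wx": 0, "wy": 0, "wz": 0, "hand": 50}
  ]
}}

```text
clock: 7.25
eef_pos: [0.539, 0.0583, 0.0453]
tool_rot: [0.759, 0.651, -0.001, 0.001]
ft_force: [-0.8, -7.2, 3.3]
grip_width: 0.0498
grasp_force: 3.7
```

Run:
```python
from fit import *
C,im=snap('top','t2.png'); cv2.imwrite('pics/c2.png',cv2.resize(im[140:265,210:385,::-1],None,fx=4.5,fy=4.5,interpolation=2))
snap('wrist','w4.png')
o=bot.get_obs(); print((inv(o['eef_pos'][:2])*1000).round(1),o['ft_force'],o['clock'])
```

```text
scale 0.9997604849343021
[1.  3.2] [-0.16174995 -5.36955614  2.90578173] 7.35
```

View pics/w4.png

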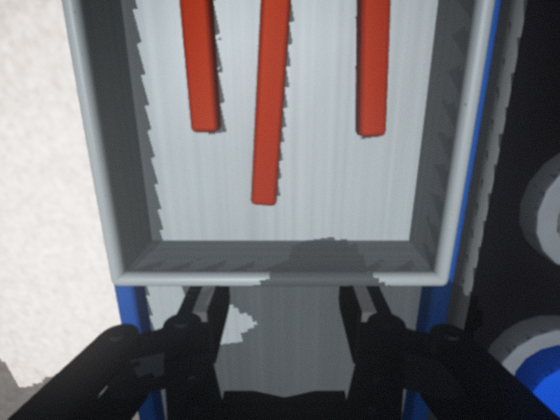

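The fingers are still on the wall and the sticks are inside. The force has risen from 3 to 7 N, which suggests the tray has reached the stop. I'll push slightly more to confirm, then back off.

{"api": "drive_tool", "payload": {
  "rows": [
    {"dx": 0.03, "dy": 0, "dz": 0, "wx": 0, "wy": 0, "wz": 0, "hand": 50},
    {"dx": 0.05, "dy": 0, "dz": 0, "wx": 0, "wy": 0, "wz": 0, "hand": 50}
  ]
}}

```text
clock: 7.55
eef_pos: [0.539, 0.0583, 0.0453]
tool_rot: [0.76, 0.65, -0.003, 0.002]
ft_force: [-1.5, -14.4, 5.0]
grip_width: 0.0499
grasp_force: 7.1
```

Run:
```python
from fit import *
o=bot.get_obs(); print((inv(o['eef_pos'][:2])*1000).round(1),o['ft_force'],o['clock'])
```

```text
scale 0.9997604849343021
[1.  3.3] [ -1.52055064 -14.35377882   4.96774163] 7.55
```

{"api": "drive_tool", "payload": {
  "rows": [
    {"dx": -0.2, "dy": 0, "dz": 0, "wx": 0, "wy": 0, "wz": 0, "hand": 50},
    {"dx": -0.5, "dy": 0, "dz": 0, "wx": 0, "wy": 0, "wz": 0, "hand": 50},
    {"dx": -0.7, "dy": 0, "dz": -0.1, "wx": 0, "wy": 0, "wz": 0, "hand": 50},
    {"dx": -0.7, "dy": 0, "dz": -0.8, "wx": 0, "wy": 0, "wz": 0, "hand": 0},
    {"dx": -0.7, "dy": 0, "dz": -1.6, "wx": 0, "wy": 0, "wz": 0, "hand": 0},
    {"dx": -0.7, "dy": 0, "dz": -1.8, "wx": 0, "wy": 0, "wz": 0, "hand": 0},
    {"dx": -0.2, "dy": 0.8, "dz": -1.8, "wx": 0, "wy": 0, "wz": 0, "hand": 0},
    {"dx": 0.2, "dy": 1.6, "dz": -1.8, "wx": 0, "wy": 0, "wz": 0, "hand": 0},
    {"dx": 0.68, "dy": 2.3, "dz": -1.8, "wx": 0, "wy": 0, "wz": 0, "hand": 0},
    {"dx": 0.68, "dy": 2.44, "dz": -1.8, "wx": 0, "wy": 0, "wz": 0, "hand": 0},
    {"dx": 0.68, "dy": 2.44, "dz": -1.8, "wx": 0, "wy": 0, "wz": 0, "hand": 0}
  ]
}}

```text
clock: 8.65
eef_pos: [0.6655, 0.0764, 0.1337]
tool_rot: [0.759, 0.651, -0.001, -0.001]
ft_force: [-0.3, -1.4, 0.3]
grip_width: 0.0001
grasp_force: 0.0
```

Run:
```python
from fit import *
C,im=snap('wrist','w5.png')
T,it=snap('top','t3.png')
cv2.imwrite('pics/w5t3.png',np.hstack([cv2.resize(im,(400,300)),cv2.resize(it[140:265,210:385],(400,300))])[:,:,::-1])
o=bot.get_obs(); print(o['eef_pos'],(inv(o['eef_pos'][:2])*1000).round(1),o['ft_force'],o['clock'],o['grip_width'])
print('want',O+.123*ex+.04*ey)
```

```text
scale 0.9997604849343021
[0.6640167  0.0757916  0.13461626] [122.   39.1] [-0.40815971 -0.41812512  0.41603327] 8.75 0.00017550459371758946
want [0.66513119 0.0765465 ]
```

View pics/w5t3.png

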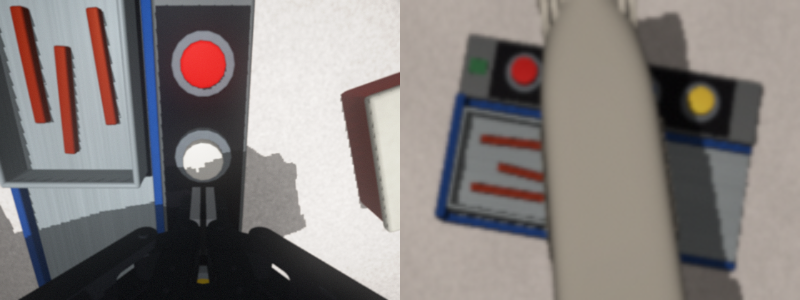

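The picture shows the tray against the stop with all three sticks in it. The shut fingertips are in line over the white key at (203,158), with the red key beyond it. Pressing white.

{"api": "drive_tool", "payload": {
  "rows": [
    {"dx": 0, "dy": 0, "dz": 0.5, "wx": 0, "wy": 0, "wz": 0, "hand": 0},
    {"dx": 0, "dy": 0, "dz": 0.9, "wx": 0, "wy": 0, "wz": 0, "hand": 0},
    {"dx": 0, "dy": 0, "dz": 1.1, "wx": 0, "wy": 0, "wz": 0, "hand": 0},
    {"dx": 0, "dy": 0, "dz": 1.2, "wx": 0, "wy": 0, "wz": 0, "hand": 0},
    {"dx": 0, "dy": 0, "dz": 1.28, "wx": 0, "wy": 0, "wz": 0, "hand": 0},
    {"dx": 0, "dy": 0, "dz": 1.35, "wx": 0, "wy": 0, "wz": 0, "hand": 0},
    {"dx": 0, "dy": 0, "dz": 1.37, "wx": 0, "wy": 0, "wz": 0, "hand": 0},
    {"dx": 0, "dy": 0, "dz": 1.37, "wx": 0, "wy": 0, "wz": 0, "hand": 0},
    {"dx": 0, "dy": 0, "dz": 1.37, "wx": 0, "wy": 0, "wz": 0, "hand": 0}
  ]
}}

```text
clock: 9.65
eef_pos: [0.6655, 0.0763, 0.0676]
tool_rot: [0.759, 0.651, 0.0, 0.0]
ft_force: [-2.2, -1.9, 5.2]
grip_width: -0.0
grasp_force: 2.3
```

{"api": "drive_tool", "payload": {
  "rows": [
    {"dx": 0, "dy": 0, "dz": 0.03, "wx": 0, "wy": 0, "wz": 0, "hand": 0},
    {"dx": 0, "dy": 0, "dz": 0.04, "wx": 0, "wy": 0, "wz": 0, "hand": 0},
    {"dx": 0, "dy": 0, "dz": 0.04, "wx": 0, "wy": 0, "wz": 0, "hand": 0}
  ]
}}

```text
clock: 9.95
eef_pos: [0.6657, 0.0764, 0.067]
tool_rot: [0.759, 0.651, 0.001, 0.001]
ft_force: [-5.5, -1.1, 11.8]
grip_width: -0.0001
grasp_force: 5.9
```

{"api": "drive_tool", "payload": {
  "rows": [
    {"dx": 0, "dy": 0, "dz": -0.3, "wx": 0, "wy": 0, "wz": 0, "hand": 0},
    {"dx": 0, "dy": 0, "dz": -0.8, "wx": 0, "wy": 0, "wz": 0, "hand": 0},
    {"dx": 0, "dy": 0, "dz": -0.9, "wx": 0, "wy": 0, "wz": 0, "hand": 0},
    {"dx": -0.6, "dy": 0, "dz": -0.9, "wx": 0, "wy": 0, "wz": 0, "hand": 0},
    {"dx": -1.2, "dy": 0, "dz": -0.9, "wx": 0, "wy": 0, "wz": 0, "hand": 0},
    {"dx": -1.6, "dy": 0, "dz": -0.9, "wx": 0, "wy": 0, "wz": 0, "hand": 0},
    {"dx": -1.6, "dy": 0, "dz": -0.9, "wx": 0, "wy": 0, "wz": 0, "hand": 0},
    {"dx": -1.6, "dy": 0, "dz": -0.9, "wx": 0, "wy": 0, "wz": 0, "hand": 0}
  ]
}}

```text
clock: 10.75
eef_pos: [0.6532, -0.0027, 0.109]
tool_rot: [0.759, 0.651, 0.0, -0.0]
ft_force: [0.0, -0.3, -0.2]
grip_width: 0.0001
grasp_force: 0.0
```

Run:
```python
from fit import *
C,im=snap('wrist','w6.png')
o=bot.get_obs(); print(o['eef_pos'],(inv(o['eef_pos'][:2])*1000).round(1),o['ft_force'],o['clock'])
```

```text
scale 0.9997604849343021
[ 0.65325363 -0.00200399  0.10912978] [122.9 -39.4] [-0.18623313  0.72532711  0.17553298] 10.8
```

View pics/w6.png

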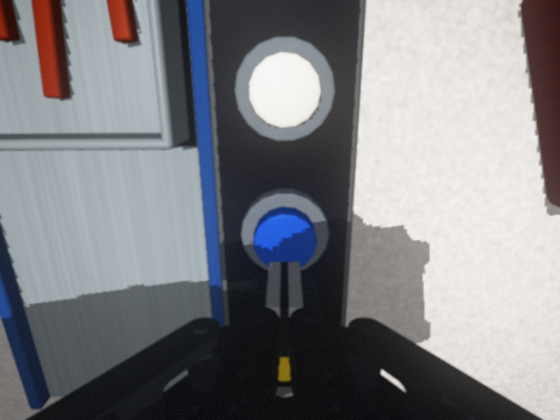

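The white key is up at (285,90), and the shut fingertips are in line with blue at (285,238). Pressing blue.

{"api": "drive_tool", "payload": {
  "rows": [
    {"dx": 0, "dy": 0, "dz": 0.4, "wx": 0, "wy": 0, "wz": 0, "hand": 0},
    {"dx": 0, "dy": 0, "dz": 0.6, "wx": 0, "wy": 0, "wz": 0, "hand": 0},
    {"dx": 0, "dy": 0, "dz": 0.7, "wx": 0, "wy": 0, "wz": 0, "hand": 0},
    {"dx": 0, "dy": 0, "dz": 0.78, "wx": 0, "wy": 0, "wz": 0, "hand": 0},
    {"dx": 0, "dy": 0, "dz": 0.85, "wx": 0, "wy": 0, "wz": 0, "hand": 0},
    {"dx": 0, "dy": 0, "dz": 0.89, "wx": 0, "wy": 0, "wz": 0, "hand": 0},
    {"dx": 0, "dy": 0, "dz": 0.89, "wx": 0, "wy": 0, "wz": 0, "hand": 0},
    {"dx": 0, "dy": 0, "dz": 0.89, "wx": 0, "wy": 0, "wz": 0, "hand": 0},
    {"dx": 0, "dy": 0, "dz": 0.89, "wx": 0, "wy": 0, "wz": 0, "hand": 0}
  ]
}}

```text
clock: 11.7
eef_pos: [0.6532, -0.0019, 0.0671]
tool_rot: [0.759, 0.651, 0.001, -0.0]
ft_force: [-4.6, 2.3, 7.8]
grip_width: 0.0
grasp_force: 3.8
```

{"api": "drive_tool", "payload": {
  "rows": [
    {"dx": 0, "dy": 0, "dz": -0.3, "wx": 0, "wy": 0, "wz": 0, "hand": 0},
    {"dx": 0, "dy": 0, "dz": -0.8, "wx": 0, "wy": 0, "wz": 0, "hand": 0},
    {"dx": 0, "dy": 0, "dz": -0.9, "wx": 0, "wy": 0, "wz": 0, "hand": 0},
    {"dx": 0.6, "dy": 0, "dz": -0.9, "wx": 0, "wy": 0, "wz": 0, "hand": 0},
    {"dx": 1.3, "dy": 0, "dz": -0.9, "wx": 0, "wy": 0, "wz": 0, "hand": 0},
    {"dx": 2.0, "dy": 0, "dz": -0.9, "wx": 0, "wy": 0, "wz": 0, "hand": 0},
    {"dx": 2.7, "dy": 0, "dz": -0.9, "wx": 0, "wy": 0, "wz": 0, "hand": 0},
    {"dx": 3.2, "dy": 0, "dz": -0.9, "wx": 0, "wy": 0, "wz": 0, "hand": 0},
    {"dx": 3.2, "dy": 0, "dz": -0.9, "wx": 0, "wy": 0, "wz": 0, "hand": 0},
    {"dx": 3.2, "dy": 0, "dz": -0.9, "wx": 0, "wy": 0, "wz": 0, "hand": 0}
  ]
}}

```text
clock: 12.7
eef_pos: [0.6773, 0.1559, 0.1094]
tool_rot: [0.759, 0.651, -0.0, 0.0]
ft_force: [-0.3, -0.7, 0.1]
grip_width: 0.0002
grasp_force: 0.0
```

Run:
```python
from fit import *
o=bot.get_obs(); print(o['eef_pos'],(inv(o['eef_pos'][:2])*1000).round(1),o['ft_force'],o['clock'])
```

```text
scale 0.9997604849343021
[0.67731704 0.15592533 0.10937764] [123.3 120.3] [-0.26178475 -0.68432738  0.06916103] 12.7
```

{"api": "drive_tool", "payload": {
  "rows": [
    {"dx": 0, "dy": 0, "dz": 0.4, "wx": 0, "wy": 0, "wz": 0, "hand": 0},
    {"dx": 0, "dy": 0, "dz": 0.6, "wx": 0, "wy": 0, "wz": 0, "hand": 0},
    {"dx": 0, "dy": 0, "dz": 0.7, "wx": 0, "wy": 0, "wz": 0, "hand": 0},
    {"dx": 0, "dy": 0, "dz": 0.78, "wx": 0, "wy": 0, "wz": 0, "hand": 0},
    {"dx": 0, "dy": 0, "dz": 0.85, "wx": 0, "wy": 0, "wz": 0, "hand": 0},
    {"dx": 0, "dy": 0, "dz": 0.89, "wx": 0, "wy": 0, "wz": 0, "hand": 0},
    {"dx": 0, "dy": 0, "dz": 0.89, "wx": 0, "wy": 0, "wz": 0, "hand": 0},
    {"dx": 0, "dy": 0, "dz": 0.89, "wx": 0, "wy": 0, "wz": 0, "hand": 0},
    {"dx": 0, "dy": 0, "dz": 0.89, "wx": 0, "wy": 0, "wz": 0, "hand": 0}
  ]
}}

```text
clock: 13.6
eef_pos: [0.6779, 0.155, 0.0672]
tool_rot: [0.759, 0.651, 0.0, 0.001]
ft_force: [-2.6, -2.5, 5.7]
grip_width: 0.0003
grasp_force: 2.9
```

{"api": "drive_tool", "payload": {
  "rows": [
    {"dx": 0, "dy": 0, "dz": -0.3, "wx": 0, "wy": 0, "wz": 0, "hand": 0},
    {"dx": 0, "dy": 0, "dz": -1.0, "wx": 0, "wy": 0, "wz": 0, "hand": 0},
    {"dx": 0, "dy": 0, "dz": -1.8, "wx": 0, "wy": 0, "wz": 0, "hand": 0},
    {"dx": -0.4, "dy": 0, "dz": -2.4, "wx": 0, "wy": 0, "wz": 0, "hand": 0},
    {"dx": -1.2, "dy": 0, "dz": -2.4, "wx": 0, "wy": 0, "wz": 0, "hand": 0},
    {"dx": -2.0, "dy": 0, "dz": -2.4, "wx": 0, "wy": 0, "wz": 0, "hand": 0},
    {"dx": -2.8, "dy": 0, "dz": -2.4, "wx": 0, "wy": 0, "wz": 0, "hand": 0},
    {"dx": -3.6, "dy": 0, "dz": -2.4, "wx": 0, "wy": 0, "wz": 0, "hand": 0},
    {"dx": -4.4, "dy": 0, "dz": -2.4, "wx": 0, "wy": 0, "wz": 0, "hand": 0},
    {"dx": -5.2, "dy": 0, "dz": -2.4, "wx": 0, "wy": 0, "wz": 0, "hand": 0},
    {"dx": -5.2, "dy": 0, "dz": -2.4, "wx": 0, "wy": 0, "wz": 0, "hand": 0},
    {"dx": -5.2, "dy": 0, "dz": -2.4, "wx": 0, "wy": 0, "wz": 0, "hand": 0}
  ]
}}

```text
clock: 14.8
eef_pos: [0.6382, -0.1023, 0.1859]
tool_rot: [0.76, 0.65, 0.001, 0.0]
ft_force: [-0.5, 0.2, -0.2]
grip_width: -0.0004
grasp_force: 0.0
```

Run:
```python
from fit import *
T,it=snap('top','t4.png')
cv2.imwrite('pics/c4.png',cv2.resize(it[140:265,210:385],None,fx=4.5,fy=4.5,interpolation=2)[:,:,::-1])
```

```text
scale 0.9997604849343021
```

View pics/c4.png

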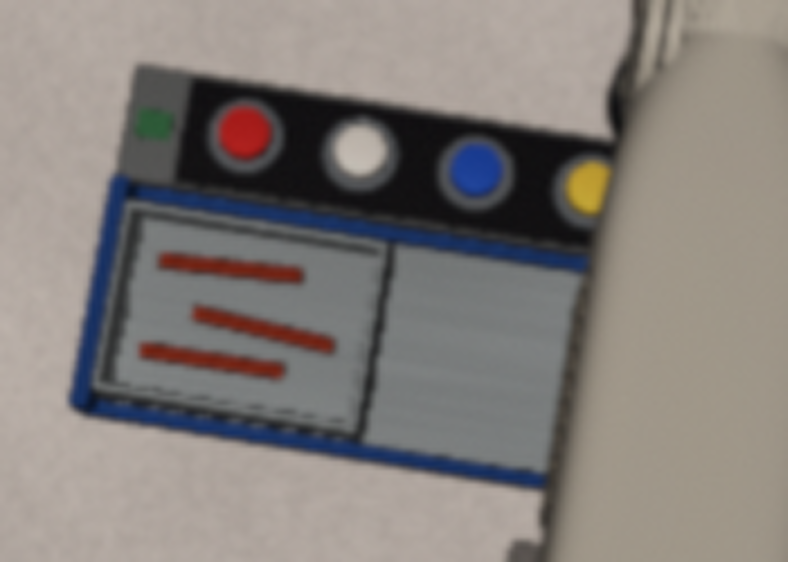

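The tray sits against the stop (left edge at crop x≈115), all three sticks are in it, and the keys are up.

```bash
python3 -c "
from workcell import bot
print(bot.job_done())"
```

```text
the job is handed in; nothing more can be done
None
```

I slid the tray home against the back stop with all three sticks in it, pressed white, blue and red right down in that order, and handed the job in at about 15 s of the 51 s; no verdict came back.

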